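Dock a board carrier under the nest's leaf spring

ROBOT

A 6-joint arm with a two-finger parallel gripper is mounted at the origin on the work surface. World frame = base frame: x ahead of the robot, y to its left, z up, the work surface at z = 0. Lengths are in m, angles in rad, forces in N, time in s.
With the tool pointing down it reaches from about 0.2 to 0.875 m from the base axis. Payload 3.4 kg.
Tool frame: the origin (TCP) lies at the very end of the fingers, on their centre line; the grasp point (between the pads) lies 19 mm behind it; z points along the fingers, y is the line along which they close (so a half turn about z gives the same grasp; the last joint's range is limited). The gripper opens to 94 mm and grips with 3 to 60 N. Pads are 16 mm wide; open, the fingers measure 119 mm over their backs; the gripper's body (75 mm by 177 mm) begins 78 mm behind the grasp point.
Start: joints at [1.143, 0.276, 1.505, -0, 1.361, -0.121], TCP at [0.174, 0.548, 0.177] pointing down, gripper open.
Joint ranges: [-2.89, 2.89], [-0.75, 2.08], [0.22, 2.7], [-1.18, 4.32], [0.11, 2.71], [-2.7, 2.7]. Speed limits (rad/s): [2.57, 2.57, 3.14, 3.14, 3.14, 3.14].

INTERFACE

Orientations are given as a rotation vector (axis times angle).
In Python, from bench import * gives the robot as it stands.
- The arm moves only by the shell command python3 -m handwheel 'ROWS'. ROWS is a JSON object of lists of equal length, an entry for each row: "slide": the shift along the tool's x, y, z in m, a list of three; "rot": the turn, a rotation vector about the tool's x, y, z in degrees, a list of three; "grip": the closure, from 0 (fully open) to 1 (shut). A call has exactly 8 rows; each row is the pose to reach, as a shift and turn from the pose commanded when the call began, along the tool's axes at that moment; what a row does not reach only later rows make up. A row lasts 1/12 s, in which the tool goes at most 41.7 mm and 7.16 degrees, less where a joint would pass 70% of its speed; a pose out of reach is approached as far as the arm can. A call with a gripper value outside its range is refused whole. The fingers move at their own pace and stop on an object; the grip force is fixed at half the most. Time passes only in rows, so rows that repeat a pose let the fingers close, or fill a call up. It gives the time, the measured TCP pose, the force, the opening and the grip force at its end, in the units of the state.
- read_state(): the state, without advancing time (a new reading comes with each control period).
- snapshot(name): name is "scene" or "top"; returns the picture (480x640x3 uint8, red, green, blue); there is no depth.
- get_calibration(name): a dict with "fx", "fy", "cx", "cy" (pixels), "dist" ([k1, k2, p1, p2, k3] as OpenCV has them; the pictures are not rectified), "T" (4x4, takes a point from camera to world coordinates). Camera axes: x right, y down, z forward; pixel columns grow to the right and rows downward; lengths in m; the calibration is good to about 2 mm. A picture is of the moment at which its call begins. get_calibration takes no time and is no camera call.
- sign_off(): hands the job in; it is judged then, once.
Trained networks look in the newest picture that a camera, given by its name, has taken for a name from the list of things; names that differ only in an ending like _2 or _b are one class to them, and where a whole thing is asked for, a point or a joint stands for the part that bears it (a point fixed in the world has none). Each returns a list of dicts, best first, with "conf" (0 to 1); they miss things now and then, are a little off and sometimes report something else, mostly with a low value. They report only what shows in the picture. A call takes as long as a camera call. They do not tell look-alikes from the thing itself.
- boxes_of(query, camera): "rect" ([left, top, right, bottom] as shares, 0 to 1, of the picture: columns of its width, rows of its height, round what is visible of it).
- regions_of(query, camera): "mask" (480x640 bool, what is visible of it) and "rect" ([left, top, right, bottom] as shares, 0 to 1, of the picture: columns of its width, rows of its height, round what is visible of it).
- spot_point(query, camera): "centre" ([column, row] as shares, 0 to 1, of the picture: columns of its width, rows of its height: a listed point, or the origin of a listed thing).
The state is a dict: "t": time; "qpos": joint angles; "qd": joint speeds; "tau": joint torques, N m; "ee_pos": TCP position; "eef_rot": TCP orientation; "force": force on the tool from outside, world axes, zero at the start; "ft_torque": the same for the moment, N m; "grip_width": opening from 0.0 (shut) to 1.0 (fully open); "grasp_force": force on a finger pad.
Only numpy, scipy, OpenCV 4.12 (cv2) and the standard library are available. Lean on these libraries where they do the work, as an engineer would, in place of code of your own. Each camera call takes 0.05 s, during which the arm holds its last target. There are 200 camera calls.

TASK

In the board test nest on the bench, the grey board carrier is riding high on its sprung lift plate. With the fingertips on the ribbed thumb rest at its rear, press the carrier down hard and, keeping it pressed, slide it along the rails under the bridge and its leaf spring until it is fully home against the black edge connector, then let go and move clear. Never lift the carrier, keep off the bare circuit board, and leave the other things on the bench where they are.

Things in the scene. Friction and masses are not known exactly. Their poses are not given: they have to be found in the camera images.
- nest: Fixed test nest 340 x 124 mm: dark base, two aluminium guide rails (12 mm wide, tops 36 mm above the bench, 83 mm apart inside), bridge across them, black edge connector at one end. Origin on the bench, midway between the rails; x axis: the way the carrier is slid, towards the connector; z up.
- bridge (a point): Middle of the underside of the bridge, 48.5 mm above the bench; the bridge is 14 mm wide along the travel, its top 60 mm above the bench. The carrier's front (24 mm high) gets through only with the lift plate pressed down at least 4 of its 6 mm. Axes as the nest's.
- dock (a point): On the connector's face, mid-width, 46 mm above the bench: where carrier_nose is when the carrier is home and fully down. Axes as the nest's.
- carrier: Loose grey board carrier, 160 x 80 mm, 170 to 250 g with its board, lying between the rails on the lift plate. Origin: centre of its underside; x axis towards its front, z up. Rear 47 mm: a low thumb rest; the rest is a frame 24 mm high. Its front face starts 8 to 30 mm short of the bridge and has 92 to 114 mm to go; the board's edge juts 10 mm out of it and enters the connector's mouth.
- carrier_pad (a point): Centre of the ribbed thumb rest (flat, 47 mm along the travel, 80 mm across). 23.5 mm ahead of it stands an upright step face, 10 mm high, full width, that a fingertip can push against. 42 mm above the bench riding high, 36 mm fully pressed down. 136.5 mm behind carrier_nose.
- carrier_nose (a point): Middle of the carrier's front top edge (rounded, 4 mm radius), in the plane of the front face; 52 mm above the bench riding high, 46 mm when fully pressed down.
- board: Green circuit board with components, fixed in the carrier and seen through a window in the frame, 50 mm long about the carrier's origin: not to be touched. Same origin and axes as the carrier.
- lift (a joint): How far the white lift plate under the carrier is pressed down, m: 0 high, 0.006 right down. It stays level. Fully down takes about 9 N on the carrier, to be kept up until its front is well under the leaf spring, which then holds it down by itself.
- leaf (a joint): Upward bend, rad, of the leaf spring (steel strip 30 mm wide, 45 mm long, sloping down from the bridge towards the connector): 0 with nothing under it, about 0.09 with the carrier under it. It then presses on the carrier with about 13 N; sliding the carrier home under it takes about 5 to 12 N along the rails.
- spool_a: Bystander: solder spool, 42 mm across, 40 mm high, standing beside the nest. Origin: centre of its underside.
- spool_b: Bystander: solder spool, 52 mm across, 40 mm high. Origin: centre of its underside.
- flux: Bystander: small flux bottle, 38 mm across, 85 mm high, beside the nest. Origin: centre of its underside.
- tweezers: Bystander: dark tweezers, 125 mm long, lying flat beside the nest. Origin: mid-length.
- cutters: Bystander: side cutters, about 125 mm long, lying flat beside the nest. Origin: near mid-length.
- spray: Bystander: spray can, 52 mm across, 165 mm high. Origin: centre of its underside.
- tip_cleaner: Bystander: pot of brass wool for cleaning iron tips, 68 mm across, 42 mm high, beside the nest. Origin: centre of its underside.
There are look-alikes about, which are no part of the job. Leave any blue or red look-alike of the carrier alone.

How it is judged:
By the outcome, as a careful person would: the job done as asked, in the order asked, and still so for the second after the job is handed in, with the robot touching nothing.
It also fails if it takes over 54 s, if anything falls off the work surface, if the arm or the gripper's body presses on something with over 40 N, if the wrist force passes 120 N, or if a joint passes its speed limit or range.

## Working session

There is one attempt and no reset: what is moved stays moved. The work goes in short steps, Python scripts to look and compute and a shell command to move; the robot and the scene stay as the last step left them, time stands still between calls to the robot, and variables do not carry over. Pictures are saved under pics/ and viewed, at most 10 in all, crops included, and the job is handed in when it is done.

```bash
mkdir -p pics; cat > h.py <<'E'
from bench import *
import numpy as np, cv2
from scipy.spatial.transform import Rotation as R
def ray(cam,px):
    c=get_calibration(cam);K=np.array([[c['fx'],0,c['cx']],[0,c['fy'],c['cy']],[0,0,1.]])
    u=cv2.undistortPoints(np.array([[px]],float),K,np.array(c['dist'],float)).ravel()
    T=np.array(c['T']);return T[:3,3],T[:3,:3]@np.array([u[0],u[1],1.])
def at_z(cam,px,z):
    o,d=ray(cam,px);return o+d*(z-o[2])/d[2]
def proj(cam,p):
    c=get_calibration(cam);K=np.array([[c['fx'],0,c['cx']],[0,c['fy'],c['cy']],[0,0,1.]])
    Ti=np.linalg.inv(np.array(c['T']))
    return cv2.projectPoints(np.array(p,float).reshape(-1,3),cv2.Rodrigues(Ti[:3,:3])[0],Ti[:3,3],K,np.array(c['dist'],float))[0].reshape(-1,2)
S=np.array([640,480])
E
python3 - <<'E'
from h import *
for cam in ("top","scene"):
    im=snapshot(cam);cv2.imwrite(f"pics/{cam}0.png",im[:,:,::-1])
    for q,z in (("carrier_pad",.042),("carrier_nose",.052),("bridge",.0485),("dock",.046),("carrier",.03),("nest",0)):
        for r in spot_point(q,cam)[:3]:
            p=np.array(r["centre"])*S; print(cam,q,round(r["conf"],2),p.round(1),at_z(cam,p,z).round(4))
s=read_state();print(s["t"],s["ee_pos"],s["eef_rot"],s["force"])
E
```

```text
top carrier_pad 0.95 [443.9 239.1] [ 0.5245 -0.2892  0.042 ]
top carrier_pad 0.91 [447.6 360.5] [ 0.2732 -0.286   0.042 ]
top carrier_pad 0.7 [307.1 249.2] [ 0.5102 -0.0011  0.042 ]
top carrier_nose 0.84 [401.7 282.4] [ 0.4364 -0.195   0.052 ]
top carrier_nose 0.59 [250.8 227.8] [0.5569 0.1142 0.052 ]
top carrier_nose 0.57 [511.6 365.4] [ 0.2615 -0.4144  0.052 ]
top bridge 0.88 [244.8 223.9] [0.5657 0.1271 0.0485]
top dock 0.74 [210.7 211.1] [0.5946 0.1984 0.046 ]
top carrier 0.91 [471.9 362.2] [ 0.2656 -0.3402  0.03  ]
top carrier 0.72 [420.3 256.2] [ 0.4901 -0.2406  0.03  ]
top carrier 0.7 [342.6 194.9] [ 0.6252 -0.0793  0.03  ]
scene carrier_pad 0.76 [252.5 224.1] [ 0.547 -0.269  0.042]
scene carrier_pad 0.73 [312.9 184.3] [ 0.305  -0.2668  0.042 ]
scene carrier_pad 0.66 [325.  371.5] [0.7457 0.1822 0.042 ]
scene carrier_nose 0.97 [299.3 221.2] [ 0.4577 -0.1744  0.052 ]
scene carrier_nose 0.84 [290.7 158.5] [ 0.2663 -0.4005  0.052 ]
scene carrier_nose 0.58 [358.8 298. ] [0.5523 0.1147 0.052 ]
scene bridge 0.61 [359.1 304.5] [0.5645 0.126  0.0485]
scene dock 0.68 [374.9 334.5] [0.6036 0.204  0.046 ]
scene carrier 0.94 [302.3 176.5] [ 0.2882 -0.3283  0.03  ]
scene carrier 0.73 [272.  224.7] [ 0.5036 -0.2375  0.03  ]
scene carrier 0.59 [342.5 282.3] [0.5276 0.0438 0.03  ]
scene nest 0.57 [351.7 306. ] [0.5501 0.0946 0.    ]
0.7 [0.17367367 0.54822101 0.17722533] [4.79999834e-01 3.10464982e+00 3.02667940e-04] [-0.52883652 -0.1934961   0.22845823]
```

View pics/top0.png

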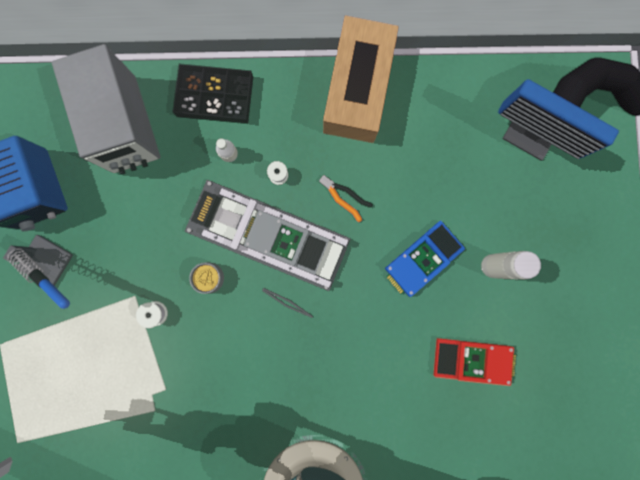

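View pics/scene0.png

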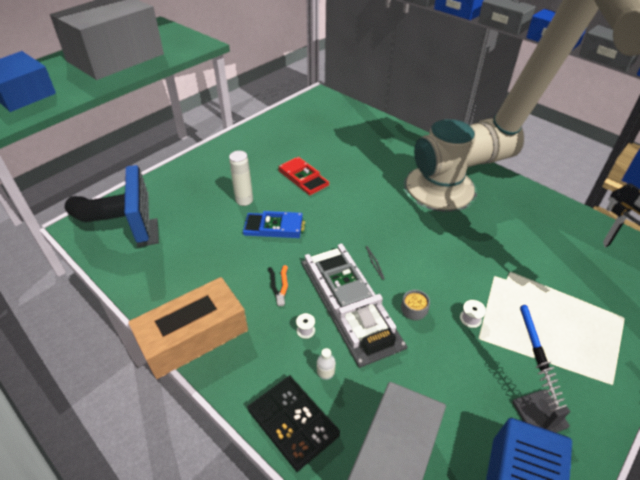

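The top view shows the grey carrier in the nest, with its pad at about (311,250) and its nose near (250,228), heading for the connector at (205,208). The blue look-alike is at (425,257) and the red one at (475,362). I choose the grey one in the nest and check it in a close crop with a model overlay.

```bash
python3 - <<'E'
from h import *
im=cv2.imread("pics/top0.png")
b=np.array([.5657,.1271]);
# nest mask direction via rails
for cam in ("top","scene"):
    snapshot(cam)
    for r in regions_of("nest",cam)[:2]:
        pts=np.argwhere(r["mask"])[:,::-1].astype(np.float32)
        hull=cv2.convexHull(pts).reshape(-1,2)
        w=np.array([at_z(cam,p,.036 if cam=="top" else .02)[:2] for p in hull],np.float32)
        (c,sz,a)=cv2.minAreaRect(w); print(cam,r["conf"],len(pts),np.round(c,4),np.round(sz,4),a)
d=np.array([.0844,.1995]);d/=np.linalg.norm(d);n=np.array([-d[1],d[0]])
print("yaw",np.degrees(np.arctan2(d[1],d[0])))
dock=np.array([.5946,.1984])
P=lambda s,l,z:np.r_[dock-d*s+n*l,z]
M=np.float32([[4,0,-180*4],[0,4,-175*4]]);big=cv2.warpAffine(im,M,(720,480),flags=cv2.INTER_CUBIC)
pr=lambda *p:tuple(int(v) for v in (proj("top",P(*p))[0]-[180,175])*4)
for l in (.0415,-.0415,.0535,-.0535): cv2.line(big,pr(-.02,l,.036),pr(.3,l,.036),(0,0,255),1)
for s in (0,.1,.2,.3): cv2.line(big,pr(s,-.03,.046),pr(s,.03,.046),(0,255,255),1)
cv2.imwrite("pics/c1.png",big)
s=read_state();Rm=R.from_rotvec(s["eef_rot"]).as_matrix();print(Rm.round(3))
E
```

```text
top 0.92 5990 [0.5436 0.0828] [0.3333 0.1237] 66.30026245117188
top 0.45 2988 [0.5278 0.0473] [0.1722 0.0827] 66.94769287109375
scene 0.8 4426 [0.5457 0.0862] [0.3582 0.1403] 66.18083953857422
yaw 67.06883647217096
[[-0.953  0.302  0.   ]
 [ 0.302  0.953  0.   ]
 [-0.     0.    -1.   ]]
```

View pics/c1.png

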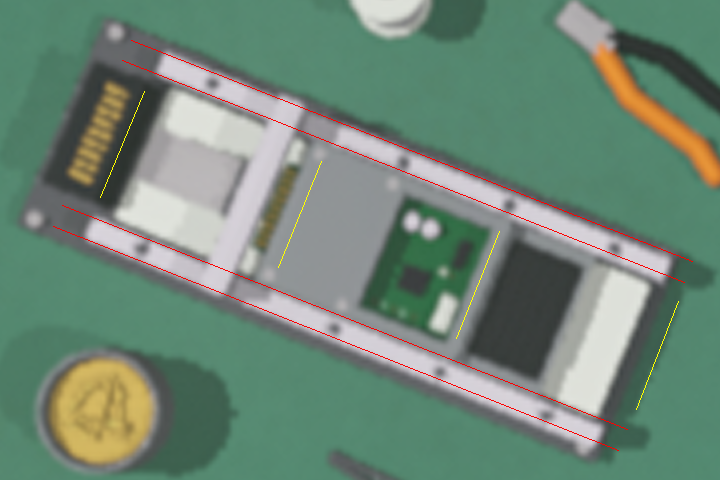

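```bash
python3 - <<'E'
from h import *
W=lambda x,y,z:at_z("top",(np.array([x,y])+.0)/4+[180,175],z)[:2]
ui=[W(160,77,.036),W(660,283,.036)];uo=[W(165,50,.036),W(675,255,.036)];li=[W(90,220,.036),W(600,435,.036)];lo=[W(85,240,.036),W(590,455,.036)]
for e in (ui,uo,li,lo):
    v=e[0]-e[1];print(np.degrees(np.arctan2(v[1],v[0])).round(2))
a=np.radians(66.3);d=np.array([np.cos(a),np.sin(a)]);n=np.array([-d[1],d[0]])
print("lat",[np.round(np.mean([p@n for p in e]),4) for e in (uo,ui,li,lo)])
for nm,p in (("pad",W(533,310,.042)),("step",W(493,294,.042)),("rear",W(574,327,.042)),("nosefront",W(283,200,.052)),("bridge",W(258,197,.06)),("dockface",W(140,145,.046))): print(nm,p.round(4),"s",(p@d).round(4),"l",(p@n).round(4))
s=snapshot("scene");big=s[235:365,285:415][:,:,::-1];cv2.imwrite("pics/c2.png",cv2.resize(big,None,fx=4.5,fy=4.5,interpolation=cv2.INTER_CUBIC))
for q in ("carrier_pad","carrier_nose","carrier"):
  for r in regions_of(q,"scene")[:4]: print(q,r["conf"],(np.array(r["rect"])*[640,480,640,480]).round())
E
```

```text
66.17
66.65
65.8
65.61
lat [np.float64(-0.5207), np.float64(-0.5052), np.float64(-0.4204), np.float64(-0.4092)]
pad [ 0.503  -0.0139] s 0.1895 l -0.4661
step [0.5118 0.0068] s 0.212 l -0.4659
rear [ 0.4936 -0.0351] s 0.1663 l -0.466
nosefront [0.5627 0.1142] s 0.3308 l -0.4694
bridge [0.5637 0.1258] s 0.3418 l -0.4656
dockface [0.594  0.1894] s 0.4122 l -0.4678
carrier_pad 0.85 [313. 254. 372. 306.]
carrier_pad 0.67 [278. 155. 327. 193.]
carrier_pad 0.64 [243. 213. 304. 240.]
carrier_nose 0.71 [240. 210. 306. 239.]
carrier_nose 0.64 [279. 157. 327. 196.]
carrier_nose 0.62 [317. 254. 373. 306.]
carrier 0.83 [240. 210. 307. 238.]
carrier 0.82 [277. 156. 332. 194.]
carrier 0.73 [316. 252. 371. 309.]
```

View pics/c2.png

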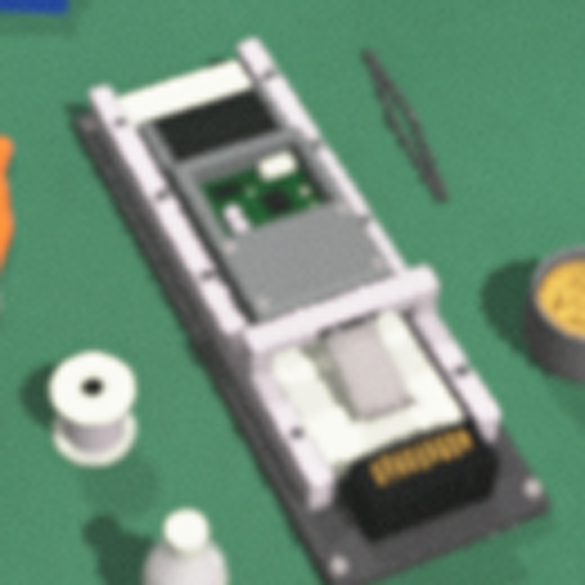

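The crop confirms it: the grey carrier in the nest has a dark ribbed rest at its rear (about (312,252) in the top view), behind the board window. The white plate shows behind it, and the leaf spring and connector are ahead. Setting out, first half of the way.

```bash
python3 -m handwheel '{"slide":[[-0.03,-0.027,0],[-0.06,-0.054,0],[-0.09,-0.081,0],[-0.12,-0.108,0],[-0.15,-0.135,0],[-0.18,-0.162,0],[-0.21,-0.189,0],[-0.24,-0.215,0]],"rot":[[0,0,6],[0,0,12],[0,0,18],[0,0,24],[0,0,30],[0,0,36],[0,0,42],[0,0,48]],"grip":[0.6,0.6,0.6,0.6,0.6,0.6,0.6,0.6]}'
python3 - <<'E'
from h import *
s=read_state();Rm=R.from_rotvec(s["eef_rot"]).as_matrix();print(Rm.round(3),s["ee_pos"].round(4) if hasattr(s["ee_pos"],'round') else s["ee_pos"])
t=np.array([.506,-.0075,s["ee_pos"][2]]);print("slide",(Rm.T@(t-s["ee_pos"])).round(4),"yaw now",np.degrees(np.arctan2(Rm[1,0],Rm[0,0])))
print("scene pad",at_z("scene",(285+213/4.5,235+125/4.5),.042))
E
```

```text
t: 1.77
ee_pos: [0.338, 0.269, 0.1775]
eef_rot: [1.707, 2.637, 0.001]
force: [2.0, -1.1, 0.0]
grip_width: 0.467
grasp_force: 0.0
[[-0.409  0.912  0.001]
 [ 0.912  0.409  0.   ]
 [ 0.     0.001 -1.   ]] [0.338  0.269  0.1775]
slide [-0.321   0.0401  0.    ] yaw now 114.15249007088545
scene pad [ 0.50420256 -0.01135868  0.042     ]
```

```bash
python3 -m handwheel '{"slide":[[-0.04,0.005,0],[-0.08,0.01,0],[-0.12,0.015,0.005],[-0.16,0.02,0.01],[-0.2,0.025,0.015],[-0.24,0.03,0.02],[-0.28,0.035,0.03],[-0.32,0.04,0.04]],"rot":[[0,0,6],[0,0,12],[0,0,18],[0,0,24],[0,0,30],[0,0,36],[0,0,42],[0,0,48]],"grip":[0.6,0.6,0.6,0.6,0.6,0.6,0.6,0.6]}'
python3 - <<'E'
from h import *
s=read_state();Rm=R.from_rotvec(s["eef_rot"]).as_matrix();print(Rm.round(3),s["ee_pos"])
t=np.array([.507,-.006,s["ee_pos"][2]]);print("slide",(Rm.T@(t-s["ee_pos"])).round(4),"yaw now",np.degrees(np.arctan2(Rm[1,0],Rm[0,0])))
E
```

```text
t: 2.43
ee_pos: [0.5074, -0.0061, 0.1373]
eef_rot: [2.633, 1.713, 0.002]
force: [0.7, 0.1, 0.6]
grip_width: 0.4
grasp_force: 0.0
[[ 0.405  0.914  0.002]
 [ 0.914 -0.405  0.   ]
 [ 0.001  0.001 -1.   ]] [ 0.50737264 -0.00612806  0.1373008 ]
slide [-0.     -0.0004 -0.    ] yaw now 66.09033329392241
```

```bash
python3 -m handwheel '{"slide":[[0,0,0.015],[0,0,0.03],[0,0,0.045],[0,0,0.06],[0,0,0.07],[0,0,0.076],[0,0,0.08],[0,0,0.08]],"rot":[[0,0,0],[0,0,0],[0,0,0],[0,0,0],[0,0,0],[0,0,0],[0,0,0],[0,0,0]],"grip":[0.6,0.6,0.6,0.6,0.6,0.6,0.6,0.6]}'
python3 - <<'E'
from h import *
a=snapshot("scene")[235:345,290:400];b=snapshot("top")[195:305,240:350]
cv2.imwrite("pics/c3.png",cv2.resize(np.hstack([a,b])[:,:,::-1],None,fx=3.6,fy=3.6,interpolation=cv2.INTER_CUBIC))
E
```

```text
t: 3.1
ee_pos: [0.506, -0.0039, 0.0568]
eef_rot: [-2.628, -1.721, 0.001]
force: [-0.4, 0.3, 0.5]
grip_width: 0.399
grasp_force: 0.0
```

View pics/c3.png

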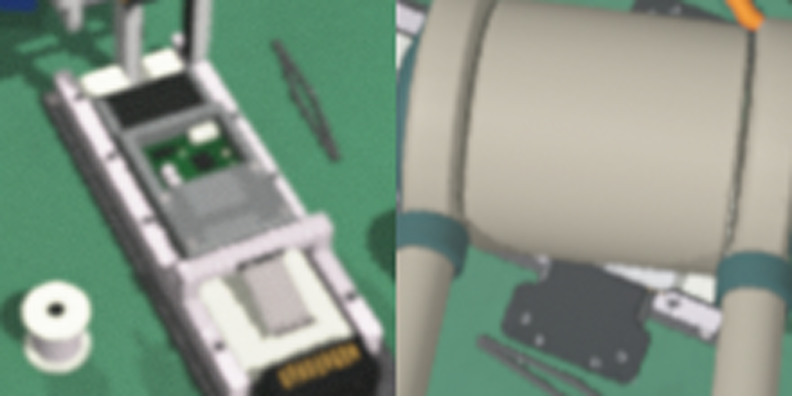

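```bash
python3 - <<'E'
from h import *
s=read_state();p=np.array(s["ee_pos"]);a=np.radians(66.1);d=np.array([np.cos(a),np.sin(a),0]);n=np.array([-d[1],d[0],0])
f=lambda q:((proj("scene",q)[0]-[290,235])*3.6).round()
for l in (.019,.025,.031,-.019,-.025,-.031): print(l,"tip",f(p+n*l+d*.008))
q=p.copy();q[2]=.042;print("landing front edge",f(q+d*.008),"rear",f(q-d*.008),"left",f(q+n*.031),f(q-n*.031))
for l in(.04,-.04): print("step",f(np.r_[.5118,.0068,.042]+n*l))
print(p)
E
```

```text
0.019 tip [188.  92.]
0.025 tip [195.  90.]
0.031 tip [203.  87.]
-0.019 tip [138. 108.]
-0.025 tip [130. 111.]
-0.031 tip [122. 113.]
landing front edge [162. 115.] rear [153.  99.] left [197.  94.] [118. 120.]
step [216. 102.]
step [112. 136.]
[ 0.50678801 -0.0040453   0.05769572]
```

```bash
python3 - <<'E'
from h import *
a=snapshot("scene")[222:282,305:365]
cv2.imwrite("pics/c4.png",cv2.resize(a[:,:,::-1],None,fx=9,fy=9,interpolation=cv2.INTER_CUBIC))
E
```

```text
(no output)
```

View pics/c4.png

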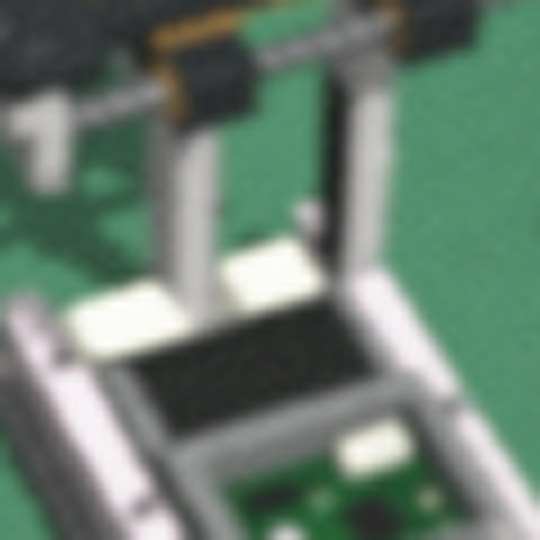

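```bash
python3 - <<'E'
from h import *
from scipy.optimize import least_squares
s=read_state();p=np.array(s["ee_pos"]);Rm=R.from_rotvec(s["eef_rot"]).as_matrix();d,n=Rm[:,0],-Rm[:,1]
print(p,s["t"],s["qpos"],s["grip_width"])
obs=np.array([[305+193/9,222+312/9],[305+362/9,222+268/9]])
def f(x): return (proj("scene",np.array([p+n*l+d*(.008+x[0])+[0,0,x[1]] for l in(-.025,.025)]))-obs).ravel()
print(f([0,0])); r=least_squares(f,[0,0]);print("both: d,z",r.x,r.fun)
r=least_squares(lambda x:f([0,x[0]]),[0]);print("z only",r.x,r.fun)
r=least_squares(lambda x:f([x[0],0]),[0]);print("d only",r.x,r.fun)
# finger root check: rows of screw etc
print("pts up finger", proj("scene",np.array([p+n*-.025+d*.008+[0,0,z] for z in(0,.02,.04,.06)])))
E
```

```text
[ 0.50696041 -0.00404595  0.0578852 ] 3.25 [-1.45375252e-01  2.73398039e-01  1.83221226e+00  1.02553524e-04
  1.03439972e+00  2.65831589e-01] 0.4026461308974798
[-0.23849521  9.09548343 -0.9918203   8.07601343]
both: d,z [0.00136221 0.03296492] [ 0.18710884  0.51554346 -0.18724239 -0.52282399]
z only [0.03166596] [-0.05078307  0.49998031 -0.45058704 -0.52899646]
d only [-0.02203684] [-3.83599081  3.11412594 -4.75364992  2.23568113]
pts up finger [[326.20594923 265.76215009]
 [326.32366487 260.37316654]
 [326.4442814  254.84677984]
 [326.56789934 249.17803251]]
```

```bash
python3 - <<'E'
from h import *
a=cv2.imread("pics/scene0.png").astype(int);b=snapshot("scene")[:,:,::-1].astype(int)
for c in (324,326,328,345): 
    print(c,[(r,tuple(map(int,a[r,c])),tuple(map(int,b[r,c]))) for r in range(252,270,1)][::1])
E
```

```text
324 [(252, (188, 210, 193), (150, 151, 153)), (253, (239, 246, 246), (156, 159, 160)), (254, (246, 250, 251), (171, 177, 178)), (255, (244, 250, 250), (202, 210, 211)), (256, (245, 250, 250), (228, 234, 235)), (257, (244, 250, 250), (238, 245, 245)), (258, (233, 241, 241), (233, 241, 241)), (259, (169, 180, 179), (172, 183, 183)), (260, (86, 91, 88), (88, 93, 91)), (261, (46, 50, 46), (45, 48, 44)), (262, (42, 44, 39), (41, 44, 41)), (263, (44, 47, 43), (42, 45, 42)), (264, (46, 48, 44), (41, 43, 39)), (265, (41, 46, 42), (40, 43, 39)), (266, (43, 48, 43), (44, 48, 43)), (267, (42, 48, 41), (43, 46, 43)), (268, (47, 50, 46), (47, 48, 47)), (269, (55, 57, 55), (53, 57, 55))]
326 [(252, (222, 236, 232), (189, 191, 193)), (253, (243, 249, 249), (190, 192, 194)), (254, (245, 250, 250), (189, 192, 193)), (255, (244, 250, 250), (190, 192, 194)), (256, (244, 250, 250), (193, 196, 197)), (257, (238, 246, 246), (195, 201, 201)), (258, (193, 207, 206), (170, 178, 178)), (259, (111, 119, 115), (105, 112, 110)), (260, (53, 56, 54), (54, 57, 54)), (261, (40, 43, 37), (42, 46, 40)), (262, (44, 48,
[... 960 characters left out ...]
191, 198), (209, 206, 214)), (253, (232, 228, 234), (233, 231, 237)), (254, (232, 230, 235), (235, 232, 238)), (255, (221, 216, 224), (225, 220, 229)), (256, (198, 195, 199), (203, 200, 206)), (257, (164, 163, 167), (166, 167, 169)), (258, (137, 137, 138), (141, 141, 141)), (259, (118, 119, 117), (122, 122, 119)), (260, (97, 97, 95), (97, 98, 97)), (261, (75, 76, 73), (75, 77, 74)), (262, (60, 62, 59), (60, 63, 59)), (263, (65, 67, 63), (64, 68, 65)), (264, (101, 103, 101), (100, 101, 99)), (265, (132, 135, 133), (133, 133, 132)), (266, (139, 139, 135), (140, 142, 140)), (267, (126, 128, 126), (124, 126, 123)), (268, (119, 122, 119), (119, 120, 119)), (269, (146, 154, 151), (151, 159, 158))]
```

```bash
python3 -m handwheel '{"slide":[[-0.004,0,0.002],[-0.004,0,0.004],[-0.004,0,0.006],[-0.004,0,0.008],[-0.004,0,0.01],[-0.004,0,0.012],[-0.004,0,0.013],[-0.004,0,0.013]],"rot":[[0,0,0],[0,0,0],[0,0,0],[0,0,0],[0,0,0],[0,0,0],[0,0,0],[0,0,0]],"grip":[0.6,0.6,0.6,0.6,0.6,0.6,0.6,0.6]}'
python3 - <<'E'
from h import *
a=cv2.imread("pics/scene0.png").astype(int);b=snapshot("scene")[:,:,::-1].astype(int)
D=abs(a-b).sum(2)
for c in (323,325,327,329,342,344,346): print(c,[(r,int(D[r,c])) for r in range(248,274,2)])
s=read_state();p=np.array(s["ee_pos"]);Rm=R.from_rotvec(s["eef_rot"]).as_matrix();d,n=Rm[:,0],-Rm[:,1];print(p,s["force"],proj("scene",np.array([p+d*.008+n*l for l in(-.025,.025)])))
E
```

```text
t: 3.97
ee_pos: [0.5044, -0.0077, 0.0438]
eef_rot: [-2.628, -1.721, 0.001]
force: [0.2, 0.9, -0.1]
grip_width: 0.401
grasp_force: 0.0
323 [(248, 77), (250, 76), (252, 163), (254, 351), (256, 253), (258, 129), (260, 11), (262, 5), (264, 8), (266, 3), (268, 4), (270, 6), (272, 10)]
325 [(248, 240), (250, 225), (252, 79), (254, 184), (256, 182), (258, 121), (260, 134), (262, 15), (264, 10), (266, 4), (268, 12), (270, 17), (272, 3)]
327 [(248, 205), (250, 148), (252, 171), (254, 224), (256, 204), (258, 20), (260, 236), (262, 8), (264, 3), (266, 12), (268, 4), (270, 45), (272, 37)]
329 [(248, 25), (250, 99), (252, 238), (254, 238), (256, 189), (258, 26), (260, 45), (262, 3), (264, 3), (266, 4), (268, 3), (270, 37), (272, 24)]
342 [(248, 430), (250, 376), (252, 156), (254, 36), (256, 13), (258, 6), (260, 3), (262, 2), (264, 9), (266, 10), (268, 7), (270, 14), (272, 4)]
344 [(248, 89), (250, 12), (252, 64), (254, 9), (256, 2), (258, 3), (260, 1), (262, 6), (264, 21), (266, 16), (268, 3), (270, 2), (272, 5)]
346 [(248, 142), (250, 31), (252, 13), (254, 0), (256, 5), (258, 12), (260, 6), (262, 5), (264, 40), (266, 33), (268, 7), (270, 10), (272, 6)]
[ 0.50457409 -0.0077068   0.04396809] [-0.48215082  0.36330905  0.69498521] [[325.68111163 268.17924128]
 [343.51930078 262.2854812 ]]
```

```bash
python3 - <<'E'
from h import *
print("base",proj("scene",[0,0,0]),proj("top",[0,0,0]))
for q in ("spool_a","flux","tip_cleaner","tweezers","cutters","spray"):
    for cam in("scene","top"):
        print(q,cam,[(round(r["conf"],2),at_z(cam,np.array(r["centre"])*S,0)[:2].round(4)) for r in spot_point(q,cam)[:2]])
b=snapshot("scene")
cv2.imwrite("pics/c5.png",cv2.resize(b[140:290,250:450][:,:,::-1],None,fx=4,fy=4,interpolation=cv2.INTER_CUBIC))
E
```

```text
base [[439.66209221 186.95176373]] [[312.48488042 491.49406238]]
spool_a scene [(0.96, array([0.38  , 0.3314])), (0.61, array([0.6795, 0.0523]))]
spool_a top [(0.93, array([0.3805, 0.3357])), (0.86, array([0.6819, 0.057 ]))]
flux scene [(0.6, array([0.7204, 0.1721]))]
flux top []
tip_cleaner scene [(0.56, array([0.4626, 0.2184]))]
tip_cleaner top [(0.74, array([0.452 , 0.2219]))]
tweezers scene [(0.53, array([0.4103, 0.0535])), (0.4, array([0.5128, 0.0287]))]
tweezers top [(0.61, array([0.3946, 0.0389]))]
cutters scene [(0.75, array([ 0.6297, -0.0741]))]
cutters top [(0.58, array([ 0.6257, -0.0807]))]
spray scene [(0.68, array([0.5035, 0.0225])), (0.58, array([ 0.4622, -0.4159]))]
spray top [(0.69, array([ 0.465 , -0.4079]))]
```

View pics/c5.png

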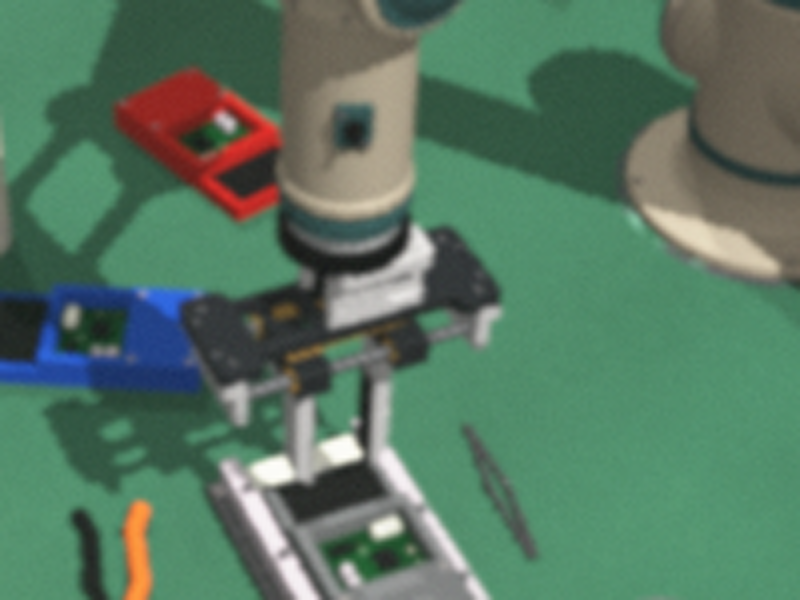

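```bash
python3 -m handwheel '{"slide":[[0,0,0.001],[0,0,0.002],[0,0,0.003],[0,0,0.004],[0,0,0.005],[0,0,0.006],[0,0,0.006],[0,0,0.006]],"rot":[[0,0,0],[0,0,0],[0,0,0],[0,0,0],[0,0,0],[0,0,0],[0,0,0],[0,0,0]],"grip":[0.6,0.6,0.6,0.6,0.6,0.6,0.6,0.6]}'
```

```text
t: 5.33
ee_pos: [0.5046, -0.0077, 0.0381]
eef_rot: [-2.628, -1.721, 0.0]
force: [0.9, -0.6, 0.2]
grip_width: 0.403
grasp_force: 0.0
```

```bash
python3 - <<'E'
from h import *
a=cv2.imread("pics/scene0.png").astype(int);b=snapshot("scene")[:,:,::-1].astype(int)
s=read_state();p=np.array(s["ee_pos"]);Rm=R.from_rotvec(s["eef_rot"]).as_matrix();d,n=Rm[:,0],-Rm[:,1]
D=(abs(a-b).sum(2)>60)
for r in range(240,276): print(r,"".join("#" if v else "." for v in D[r,300:375]))
for z in (.078,.097,.115,.13,.15): print(z,proj("scene",np.array([p+n*l+[0,0,z] for l in(-.0885,.0885,-.025,.025)])).round(1).tolist())
print(get_calibration("scene")["T"], get_calibration("scene")["fx"])
E
```

```text
240 ##############..###############........#########...........................
241 ############################.##........#########...........................
242 ############.##################........#########...........................
243 ############.#####....#########........#########...........................
244 ############.####.....##########......#####.####...........................
245 #######.####.####..#.###########......#####.####...........................
246 #######.####.################.###.....##########...........................
247 #####....###.#########.######..##.....######.###...........................
248 #...........#######....######..........######.##...........................
249 .......#############...######..........######..............................
250 ...#################...#####.#.........#####...............................
251 #####################...##..###........####.##.............................
252 #####........##################........####................................
253 ###....#.........###############.......####..#..........
[... 1656 characters left out ...]
...........................................
275 ...........................................................................
0.078 [[300.4, 253.9], [366.2, 233.2], [324.7, 246.2], [343.3, 240.4]]
0.097 [[300.2, 248.4], [366.8, 227.7], [324.8, 240.7], [343.6, 234.9]]
0.115 [[300.0, 243.0], [367.3, 222.3], [324.9, 235.4], [343.9, 229.5]]
0.13 [[299.8, 238.5], [367.8, 217.8], [325.0, 230.8], [344.2, 225.0]]
0.15 [[299.6, 232.3], [368.5, 211.6], [325.1, 224.6], [344.5, 218.8]]
[[-0.67503421  0.52857353 -0.5147221   1.1170401 ]
 [ 0.73774634  0.49086289 -0.46344792  0.50363181]
 [ 0.00769168 -0.69257754 -0.72130242  0.93136967]
 [ 0.          0.          0.          1.        ]] 467.66672489663983
```

```bash
python3 -m handwheel '{"slide":[[0,0,0.001],[0,0,0.002],[0,0,0.003],[0,0,0.004],[0,0,0.005],[0,0,0.006],[0,0,0.006],[0,0,0.006]],"rot":[[0,0,0],[0,0,0],[0,0,0],[0,0,0],[0,0,0],[0,0,0],[0,0,0],[0,0,0]],"grip":[0.6,0.6,0.6,0.6,0.6,0.6,0.6,0.6]}'
python3 - <<'E'
from h import *
a=cv2.imread("pics/scene0.png").astype(int);b=snapshot("scene")[:,:,::-1].astype(int)
s=read_state();print(s["ee_pos"],s["force"],s["ft_torque"])
D=(abs(a-b).sum(2)>60)
for r in range(246,274): print(r,"".join("#" if v else "." for v in D[r,300:365]))
E
```

```text
t: 6.05
ee_pos: [0.5046, -0.0077, 0.0321]
eef_rot: [-2.628, -1.721, 0.0]
force: [0.3, -0.1, -0.3]
grip_width: 0.398
grasp_force: 0.0
[ 0.50464781 -0.00774714  0.03212653] [-0.04031855  0.06136388 -0.3040485 ] [-0.04470364  0.13405235 -0.02767655]
246 #######.####.################.####....##########.................
247 ######..####.#########.######.####....######.###.................
248 ####....####.################..........######.##.................
249 ##..........########...######..........######....................
250 ........#..#########...#####.#.........#####.....................
251 ....#################.#.##..###........####.##...................
252 #########....##################........####......................
253 #########.....##################.......####..#...................
254 ##########..........##############....####...#...................
255 ###########..........###############...##.##.....................
256 ####..########.......###############.....####....................
257 ####...#######.......##############......####....................
258 ........#
[... 406 characters left out ...]

264 .................####....###.....................................
265 ..................###............................................
266 .................................................................
267 .................................................................
268 .................................................................
269 .................................................................
270 .................................................................
271 .................................................................
272 .................................................................
273 .................................................................
```

```bash
python3 -m handwheel '{"slide":[[0,0,0.001],[0,0,0.002],[0,0,0.003],[0,0,0.004],[0,0,0.005],[0,0,0.006],[0,0,0.007],[0,0,0.007]],"rot":[[0,0,0],[0,0,0],[0,0,0],[0,0,0],[0,0,0],[0,0,0],[0,0,0],[0,0,0]],"grip":[0.6,0.6,0.6,0.6,0.6,0.6,0.6,0.6]}'
python3 - <<'E'
from h import *
a=cv2.imread("pics/scene0.png").astype(int);b=snapshot("scene")[:,:,::-1].astype(int)
s=read_state();print(s["ee_pos"],s["force"])
D=(abs(a-b).sum(2)>60)
for r in range(250,276): print(r,"".join("#" if v else "." for v in D[r,300:365]))
cv2.imwrite("pics/c6.png",cv2.resize(b[225:305,300:380].astype(np.uint8),None,fx=7,fy=7,interpolation=cv2.INTER_CUBIC))
E
```

```text
t: 6.77
ee_pos: [0.5045, -0.0077, 0.0249]
eef_rot: [-2.628, -1.72, 0.0]
force: [-0.6, 0.6, 0.1]
grip_width: 0.402
grasp_force: 0.0
[ 0.5045526  -0.00769752  0.02500814] [-0.43366491  0.27290915  0.19901921]
250 ###......###.###############.##........#####.....................
251 .........###.########...###.###........####.##...................
252 .....####....##################........####......................
253 ....#######..###################......#####..#...................
254 ###########.........##############....####...#...................
255 ###########..........###############..###.##.....................
256 ##############.......###############......###....................
257 ##############.......##############......#####...................
258 ........######.......#####...............#####...................
259 .........######......###.####............#####...................
260 ...........######...###.#####............####....................
261 ...........########.#.#######.............##.....................
262 .............#######..#######....................
[... 226 characters left out ...]

266 ....................#....###.....................................
267 .................................................................
268 .................................................................
269 .................................................................
270 .................................................................
271 .................................................................
272 .................................................................
273 .................................................................
274 .................................................................
275 .................................................................
```

View pics/c6.png

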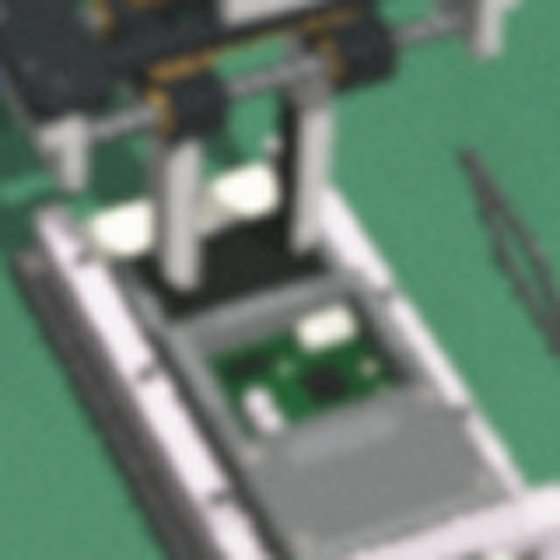

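The view shows both fingertips over the dark rest, at (180,290) and (307,250) in the crop, behind the step. The visible tips sit about 25 mm higher than the reported z, so I keep going down with an eye on the force.

```bash
python3 -m handwheel '{"slide":[[0,0,0.001],[0,0,0.002],[0,0,0.003],[0,0,0.004],[0,0,0.005],[0,0,0.006],[0,0,0.006],[0,0,0.006]],"rot":[[0,0,0],[0,0,0],[0,0,0],[0,0,0],[0,0,0],[0,0,0],[0,0,0],[0,0,0]],"grip":[0.6,0.6,0.6,0.6,0.6,0.6,0.6,0.6]}'
python3 - <<'E'
from h import *
a=cv2.imread("pics/scene0.png").astype(int);b=snapshot("scene")[:,:,::-1].astype(int)
D=(abs(a-b).sum(2)>60)
for r in range(256,290): print(r,"".join("#" if v else "." for v in D[r,300:365]))
E
```

```text
t: 7.48
ee_pos: [0.5046, -0.0077, 0.0191]
eef_rot: [-2.628, -1.721, 0.0]
force: [0.7, -0.1, 0.5]
grip_width: 0.395
grasp_force: 0.0
256 ##############.......###############.....####....................
257 ##############.......##############......#####...................
258 ......########.......#####...............#####...................
259 .........######......###.####............#####...................
260 ...........######...###.#####............#####...................
261 ............#######...#######............####....................
262 .............#######.########............###.....................
263 ...............#####..#######....................................
264 .................####.#######....................................
265 ..................###..######....................................
266 ....................##.######....................................
267 ........................#####....................................
268 .................................................................
269 ......................................................
[... 711 characters left out ...]

280 .................................................................
281 ............................................................##...
282 ............................................................##...
283 ................................#................................
284 ..........................................................#......
285 ................................#................................
286 ................................#................................
287 ........................................................#........
288 .....................................#...........................
289 ....................................#...............##...........
```

```bash
python3 -m handwheel '{"slide":[[0,0,0.0005],[0,0,0.001],[0,0,0.0015],[0,0,0.002],[0,0,0.0025],[0,0,0.003],[0,0,0.0035],[0,0,0.004]],"rot":[[0,0,0],[0,0,0],[0,0,0],[0,0,0],[0,0,0],[0,0,0],[0,0,0],[0,0,0]],"grip":[0.6,0.6,0.6,0.6,0.6,0.6,0.6,0.6]}'
```

```text
t: 8.2
ee_pos: [0.5047, -0.0077, 0.0151]
eef_rot: [-2.628, -1.721, -0.0]
force: [-0.2, -1.4, -0.2]
grip_width: 0.4
grasp_force: 0.0
```

```bash
python3 -m handwheel '{"slide":[[0,0,0.0005],[0,0,0.001],[0,0,0.0015],[0,0,0.002],[0,0,0.0025],[0,0,0.003],[0,0,0.0035],[0,0,0.004]],"rot":[[0,0,0],[0,0,0],[0,0,0],[0,0,0],[0,0,0],[0,0,0],[0,0,0],[0,0,0]],"grip":[0.6,0.6,0.6,0.6,0.6,0.6,0.6,0.6]}'
```

```text
t: 8.87
ee_pos: [0.5047, -0.0078, 0.0118]
eef_rot: [2.628, 1.721, 0.001]
force: [-1.6, -0.5, 6.1]
grip_width: 0.399
grasp_force: 3.2
```

Contact: 6 N up. Now pressing in steps.

```bash
python3 -m handwheel '{"slide":[[0,0,0.0005],[0,0,0.001],[0,0,0.0015],[0,0,0.002],[0,0,0.0025],[0,0,0.003],[0,0,0.0035],[0,0,0.004]],"rot":[[0,0,0],[0,0,0],[0,0,0],[0,0,0],[0,0,0],[0,0,0],[0,0,0],[0,0,0]],"grip":[0.6,0.6,0.6,0.6,0.6,0.6,0.6,0.6]}'
```

```text
t: 9.53
ee_pos: [0.5047, -0.0078, 0.0081]
eef_rot: [2.628, 1.721, 0.001]
force: [-2.2, 1.1, 8.5]
grip_width: 0.397
grasp_force: 4.4
```

```bash
python3 -m handwheel '{"slide":[[0,0,0.0005],[0,0,0.001],[0,0,0.0015],[0,0,0.002],[0,0,0.0025],[0,0,0.003],[0,0,0.003],[0,0,0.003]],"rot":[[0,0,0],[0,0,0],[0,0,0],[0,0,0],[0,0,0],[0,0,0],[0,0,0],[0,0,0]],"grip":[0.6,0.6,0.6,0.6,0.6,0.6,0.6,0.6]}'
```

```text
t: 10.2
ee_pos: [0.5048, -0.0078, 0.0075]
eef_rot: [2.627, 1.72, 0.002]
force: [-6.5, 1.0, 26.9]
grip_width: 0.4
grasp_force: 13.4
```

Bottomed: z has stopped and the force is 27 N. Now sliding along tool x.

```bash
python3 -m handwheel '{"slide":[[0.001,0,0],[0.003,0,0],[0.005,0,0],[0.007,0,0],[0.01,0,0],[0.013,0,0],[0.016,0,0],[0.018,0,0]],"rot":[[0,0,0],[0,0,0],[0,0,0],[0,0,0],[0,0,0],[0,0,0],[0,0,0],[0,0,0]],"grip":[0.6,0.6,0.6,0.6,0.6,0.6,0.6,0.6]}'
python3 - <<'E'
from h import *
for q in("carrier_nose","bridge","carrier_pad","board","leaf"):
    snapshot("scene");print(q,[(round(r["conf"],2),(np.array(r["centre"])*S).round(1)) for r in spot_point(q,"scene")[:4]])
a=cv2.imread("pics/scene0.png");b=snapshot("scene")[:,:,::-1]
def crop(i):return cv2.resize(np.ascontiguousarray(i[245:325,310:390]),None,fx=4.9,fy=4.9,interpolation=cv2.INTER_CUBIC)
cv2.imwrite("pics/c7.png",np.hstack([crop(a),crop(b)]))
E
```

```text
t: 10.87
ee_pos: [0.5133, 0.0069, 0.0076]
eef_rot: [2.623, 1.72, 0.001]
force: [-5.0, -4.5, 24.7]
grip_width: 0.4
grasp_force: 12.3
carrier_nose [(0.93, array([360.3, 307.4])), (0.78, array([288.9, 158.1]))]
bridge [(0.93, array([360.1, 300.3]))]
carrier_pad [(0.96, array([333.1, 268.1])), (0.85, array([315.4, 181.9])), (0.71, array([250.7, 225.6]))]
board [(0.62, array([346.1, 290.2])), (0.61, array([273.9, 228.2])), (0.41, array([301.8, 178.9]))]Traceback (most recent call last):
  File "<stdin>", line 3, in <module>
ValueError: it knows: board, bridge, carrier, carrier_nose, carrier_pad, cutters, dock, flux, nest, spool, spray, tip_cleaner, tweezers
```

```bash
python3 -m handwheel '{"slide":[[0.003,0,0],[0.006,0,0],[0.009,0,0],[0.012,0,0],[0.015,0,0],[0.018,0,0],[0.02,0,0],[0.02,0,0]],"rot":[[0,0,0],[0,0,0],[0,0,0],[0,0,0],[0,0,0],[0,0,0],[0,0,0],[0,0,0]],"grip":[0.6,0.6,0.6,0.6,0.6,0.6,0.6,0.6]}'
python3 - <<'E'
from h import *
a=cv2.imread("pics/scene0.png");b=snapshot("scene")[:,:,::-1]
def crop(i):return cv2.resize(np.ascontiguousarray(i[245:325,310:390]),None,fx=4.9,fy=4.9,interpolation=cv2.INTER_CUBIC)
cv2.imwrite("pics/c7.png",np.hstack([crop(a),crop(b)]))
E
```

```text
t: 11.98
ee_pos: [0.5215, 0.0257, 0.0077]
eef_rot: [2.623, 1.72, 0.003]
force: [-4.3, -3.8, 24.5]
grip_width: 0.402
grasp_force: 12.0
```

View pics/c7.png

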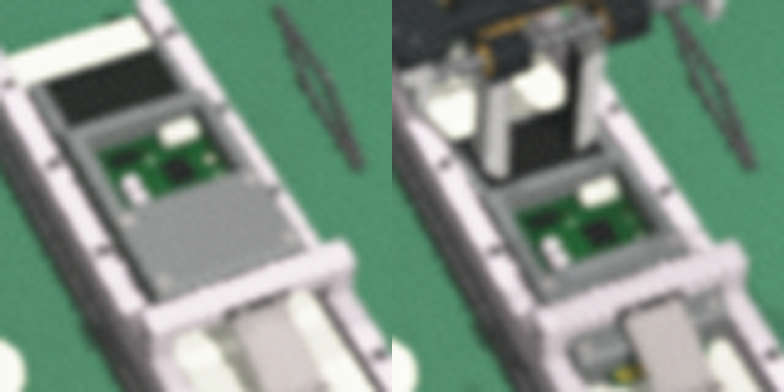

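The carrier has moved and its nose is past the bridge and under the leaf (board edge visible at crop (630,375)). Continuing, still pressed.

```bash
python3 -m handwheel '{"slide":[[0.003,0,0],[0.007,0,0],[0.011,0,0],[0.015,0,0],[0.019,0,0],[0.023,0,0],[0.027,0,0],[0.03,0,0]],"rot":[[0,0,0],[0,0,0],[0,0,0],[0,0,0],[0,0,0],[0,0,0],[0,0,0],[0,0,0]],"grip":[0.6,0.6,0.6,0.6,0.6,0.6,0.6,0.6]}'
```

```text
t: 12.7
ee_pos: [0.5334, 0.0511, 0.0077]
eef_rot: [2.619, 1.721, -0.001]
force: [-3.7, -9.7, 23.4]
grip_width: 0.401
grasp_force: 11.6
```

```bash
python3 -m handwheel '{"slide":[[0.002,0,0],[0.004,0,0],[0.006,0,0],[0.008,0,0],[0.01,0,0],[0.012,0,0],[0.014,0,0],[0.016,0,0]],"rot":[[0,0,0],[0,0,0],[0,0,0],[0,0,0],[0,0,0],[0,0,0],[0,0,0],[0,0,0]],"grip":[0.6,0.6,0.6,0.6,0.6,0.6,0.6,0.6]}'
```

```text
t: 13.37
ee_pos: [0.5392, 0.0644, 0.0078]
eef_rot: [2.618, 1.721, -0.004]
force: [-5.4, -12.9, 24.2]
grip_width: 0.398
grasp_force: 13.4
```

```bash
python3 -m handwheel '{"slide":[[0.001,0,0],[0.002,0,0],[0.003,0,0],[0.004,0,0],[0.005,0,0],[0.006,0,0],[0.007,0,0],[0.008,0,0]],"rot":[[0,0,0],[0,0,0],[0,0,0],[0,0,0],[0,0,0],[0,0,0],[0,0,0],[0,0,0]],"grip":[0.6,0.6,0.6,0.6,0.6,0.6,0.6,0.6]}'
```

```text
t: 14.03
ee_pos: [0.5424, 0.072, 0.0078]
eef_rot: [2.619, 1.721, -0.003]
force: [-6.5, -11.8, 24.3]
grip_width: 0.4
grasp_force: 13.3
```

```bash
python3 -m handwheel '{"slide":[[0.001,0,0],[0.002,0,0],[0.003,0,0],[0.004,0,0],[0.005,0,0],[0.006,0,0],[0.006,0,0],[0.006,0,0]],"rot":[[0,0,0],[0,0,0],[0,0,0],[0,0,0],[0,0,0],[0,0,0],[0,0,0],[0,0,0]],"grip":[0.6,0.6,0.6,0.6,0.6,0.6,0.6,0.6]}'
```

```text
t: 14.7
ee_pos: [0.545, 0.0781, 0.0078]
eef_rot: [2.62, 1.721, -0.002]
force: [-4.0, -9.9, 23.9]
grip_width: 0.4
grasp_force: 13.0
```

```bash
python3 -m handwheel '{"slide":[[0.001,0,0],[0.002,0,0],[0.003,0,0],[0.004,0,0],[0.005,0,0],[0.006,0,0],[0.006,0,0],[0.006,0,0]],"rot":[[0,0,0],[0,0,0],[0,0,0],[0,0,0],[0,0,0],[0,0,0],[0,0,0],[0,0,0]],"grip":[0.6,0.6,0.6,0.6,0.6,0.6,0.6,0.6]}'
python3 - <<'E'
from h import *
b=snapshot("scene")[:,:,::-1]
cv2.imwrite("pics/c8.png",cv2.resize(np.ascontiguousarray(b[245:355,310:410]),None,fx=5.4,fy=5.4,interpolation=cv2.INTER_CUBIC))
E
```

```text
t: 15.37
ee_pos: [0.5474, 0.0836, 0.0077]
eef_rot: [2.62, 1.721, -0.002]
force: [-4.7, -10.0, 22.8]
grip_width: 0.396
grasp_force: 13.0
```

View pics/c8.png

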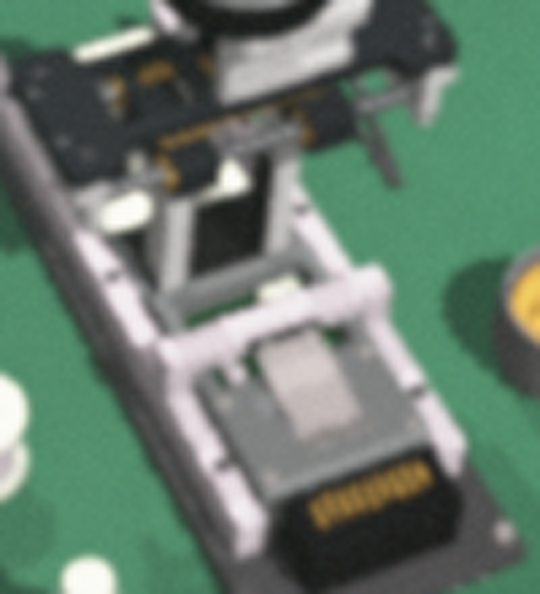

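The carrier's front edge, at crop about (270,490), is nearly at the connector. There's no force rise yet, so I keep going slowly.

```bash
python3 -m handwheel '{"slide":[[0.001,0,0],[0.002,0,0],[0.003,0,0],[0.004,0,0],[0.005,0,0],[0.005,0,0],[0.005,0,0],[0.005,0,0]],"rot":[[0,0,0],[0,0,0],[0,0,0],[0,0,0],[0,0,0],[0,0,0],[0,0,0],[0,0,0]],"grip":[0.6,0.6,0.6,0.6,0.6,0.6,0.6,0.6]}'
```

```text
t: 16.08
ee_pos: [0.5491, 0.0875, 0.0078]
eef_rot: [2.619, 1.721, -0.004]
force: [-6.6, -12.0, 23.4]
grip_width: 0.399
grasp_force: 13.4
```

```bash
python3 -m handwheel '{"slide":[[0.0005,0,0],[0.001,0,0],[0.0015,0,0],[0.002,0,0],[0.0025,0,0],[0.003,0,0],[0.003,0,0],[0.003,0,0]],"rot":[[0,0,0],[0,0,0],[0,0,0],[0,0,0],[0,0,0],[0,0,0],[0,0,0],[0,0,0]],"grip":[0.6,0.6,0.6,0.6,0.6,0.6,0.6,0.6]}'
```

```text
t: 16.75
ee_pos: [0.549, 0.0875, 0.0078]
eef_rot: [2.616, 1.721, -0.011]
force: [-7.1, -18.7, 25.8]
grip_width: 0.402
grasp_force: 15.4
```

Stalled, so it is against the connector; one firmer push to be sure it is seated.

```bash
python3 -m handwheel '{"slide":[[0.001,0,0],[0.002,0,0],[0.003,0,0],[0.004,0,0],[0.005,0,0],[0.005,0,0],[0.005,0,0],[0.005,0,0]],"rot":[[0,0,0],[0,0,0],[0,0,0],[0,0,0],[0,0,0],[0,0,0],[0,0,0],[0,0,0]],"grip":[0.6,0.6,0.6,0.6,0.6,0.6,0.6,0.6]}'
python3 - <<'E'
from h import *
for cam in("scene",):
  snapshot(cam)
  for q in("carrier_nose","dock"): print(q,[(round(r["conf"],2),(np.array(r["centre"])*S).round(1),at_z(cam,np.array(r["centre"])*S,.046).round(4)) for r in spot_point(q,cam)[:2]])
E
```

```text
t: 17.42
ee_pos: [0.549, 0.0875, 0.0078]
eef_rot: [2.611, 1.721, -0.022]
force: [-10.0, -28.6, 28.4]
grip_width: 0.4
grasp_force: 21.2
carrier_nose [(0.87, array([298.7, 221.3]), array([ 0.4547, -0.1801,  0.046 ])), (0.77, array([376.1, 332.5]), array([0.5975, 0.2027, 0.046 ]))]
dock [(0.57, array([373.6, 332.9]), array([0.6022, 0.1991, 0.046 ])), (0.47, array([374.3, 265.6]), array([0.4418, 0.0753, 0.046 ]))]
```

Seated: it has not moved under 30 N, and the nose spot lies on the dock. I ease the forward push off, then lift straight away.

```bash
python3 -m handwheel '{"slide":[[-0.003,0,0],[-0.006,0,0],[-0.008,0,0],[-0.009,0,0],[-0.009,0,-0.001],[-0.009,0,-0.002],[-0.009,0,-0.003],[-0.009,0,-0.004]],"rot":[[0,0,0],[0,0,0],[0,0,0],[0,0,0],[0,0,0],[0,0,0],[0,0,0],[0,0,0]],"grip":[0.6,0.6,0.6,0.6,0.6,0.6,0.6,0.6]}'
```

```text
t: 18.23
ee_pos: [0.548, 0.0882, 0.0083]
eef_rot: [2.624, 1.72, -0.004]
force: [-0.9, -6.7, -1.9]
grip_width: 0.401
grasp_force: 3.1
```

```bash
python3 -m handwheel '{"slide":[[0,0,-0.003],[0,0,-0.006],[0,0,-0.01],[0,0,-0.02],[0,0,-0.035],[0,0,-0.055],[0,0,-0.08],[0,0,-0.11]],"rot":[[0,0,0],[0,0,0],[0,0,0],[0,0,0],[0,0,0],[0,0,0],[0,0,0],[0,0,0]],"grip":[0.6,0.6,0.6,0.6,0.6,0.6,0.6,0.6]}'
```

```text
t: 18.9
ee_pos: [0.5477, 0.0922, 0.1192]
eef_rot: [-2.627, -1.72, -0.001]
force: [-0.3, 0.4, -0.6]
grip_width: 0.399
grasp_force: 0.0
```

```bash
python3 -m handwheel '{"slide":[[-0.005,0,-0.02],[-0.03,0,-0.05],[-0.06,0,-0.06],[-0.095,0,-0.06],[-0.13,0,-0.06],[-0.165,0,-0.06],[-0.19,0,-0.06],[-0.2,0,-0.06]],"rot":[[0,0,0],[0,0,0],[0,0,0],[0,0,0],[0,0,0],[0,0,0],[0,0,0],[0,0,0]],"grip":[0.6,0.6,0.6,0.6,0.6,0.6,0.6,0.6]}'
python3 - <<'E'
from h import *
a=cv2.imread("pics/c8.png")
b=snapshot("scene")[:,:,::-1]
c=cv2.resize(np.ascontiguousarray(b[245:355,310:410]),None,fx=5.4,fy=5.4,interpolation=cv2.INTER_CUBIC)
for cam in("scene","top"):
  snapshot(cam)
  for q in("carrier_nose","dock","carrier_pad"): print(cam,q,[(round(r["conf"],2),(np.array(r["centre"])*S).round(1),at_z(cam,np.array(r["centre"])*S,.046).round(4)[:2]) for r in spot_point(q,cam)[:3]])
# front edge: profile along travel, mid between leaf and rail (l=+-.028), z=.046, brightness vs distance to dock
d=np.array([.405,.914]);n=np.array([-.914,.405]);g=cv2.cvtColor(np.ascontiguousarray(b),cv2.COLOR_BGR2GRAY)
for l in(.025,-.025):
    out=[]
    for k in range(-40,16,3):
        q=proj("scene",np.r_[n*(-.465+l)+d*(.42+k/1000),.046])[0];out.append(int(cv2.getRectSubPix(g,(1,1),(float(q[0]),float(q[1])))[0,0]))
    print(l,out)
cv2.imwrite("pics/fin.png",c)
E
```

```text
t: 19.57
ee_pos: [0.4676, -0.0942, 0.1795]
eef_rot: [2.629, 1.716, 0.003]
force: [0.6, -0.2, 0.2]
grip_width: 0.396
grasp_force: 0.0
scene carrier_nose [(0.7, array([289.1, 155.8]), array([ 0.2535, -0.4211])), (0.69, array([296.9, 219. ]), array([ 0.4514, -0.1903])), (0.58, array([375.2, 330. ]), array([0.5937, 0.197 ]))]
scene dock [(0.69, array([375.5, 332.3]), array([0.5981, 0.2013]))]
scene carrier_pad [(0.91, array([346. , 290.1]), array([0.551 , 0.0741])), (0.8, array([311.5, 181.4]), array([ 0.3012, -0.2762])), (0.75, array([253.7, 222.2]), array([ 0.5421, -0.2688]))]
top carrier_nose [(0.95, array([210.5, 211.1]), array([0.5946, 0.1988])), (0.8, array([513.1, 367.3]), array([ 0.2562, -0.4198])), (0.26, array([212.3, 211.1]), array([0.5945, 0.1951]))]
top dock [(0.75, array([209.3, 210.2]), array([0.5966, 0.2013]))]
top carrier_pad [(0.98, array([448.9, 357.8]), array([ 0.2793, -0.2877])), (0.78, array([271. , 232.7]), array([0.5462, 0.0733]))]
0.025 [129, 130, 130, 129, 132, 130, 129, 129, 128, 129, 129, 129, 128, 132, 139, 112, 68, 73, 108]
-0.025 [130, 130, 130, 130, 129, 129, 130, 130, 131, 130, 129, 130, 129, 133, 133, 110, 67, 61, 82]
```

```bash
python3 -c "
from bench import *
print(sign_off())"
```

```text
the job is handed in; nothing more can be done
None
```

The carrier is pressed down, slid under the bridge and leaf spring, and home against the edge connector. The arm is clear, and the job is handed in at about 20 s. The nose spot was within about 5 mm of the dock spot in both cameras, roughly the networks' noise, with no gap at the connector.

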